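# Pop and open the spring lid of the relay test fixture

### The arm

A 7-joint arm with a two-finger parallel gripper is mounted at the origin on the work surface. World frame = base frame: x ahead of the robot, y to its left, z up, the work surface at z = 0. Lengths are in m, angles in rad, forces in N, time in s.
With the tool pointing down it reaches from about 0.425 to 0.925 m from the base axis. Payload 6.8 kg.
Tool frame: the origin (TCP) lies between the finger pads; the fingertips stand r.tip_extent ahead of it and the grasp point (between the pads) lies 5 mm behind it (r.tip_extent is the distance from the TCP to the fingertips, in m); y points along the fingers, x is the direction in which the jaws open and shut, and the axes are right-handed (so a half turn about y gives the same grasp; the last joint's range is limited). The gripper opens to 85 mm and grips with 20 to 120 N. Pads are 22 mm wide; open, the fingers measure 114 mm over their backs; the gripper's body (76 mm by 85 mm) begins 54 mm behind the grasp point. The pads swing forward as they close: fully open they stand 13 mm farther back than shut.
Start: joints at [-1.321, 0.477, 0.022, 1.555, -0.011, 1.109, -0.083], TCP at [0.236, 0.632, 0.245] pointing down, gripper open.
Joint ranges: [-2.96, 2.96], [-0.34, 2.1], [-1.41, 1.46], [0.24, 2.44], [-1.37, 4.51], [0.17, 1.92], [-2.96, 2.96]. Speed limits (rad/s): [2.39, 2.39, 3.14, 3.14, 3.14, 3.14, 3.14].

### API

Orientations are given as a rotation vector (axis times angle).
In Python, from bench import r gives the robot as it stands.
- The arm moves only by the tool send_rows, never from a script. Its argument "plan" is a list of rows, each a list of 5 numbers: the shift along the tool's x, y, z in cm, then the turn about the tool's y in degrees, then the opening, from 0 (shut) to 1 (fully open). In form: [[dx, dy, dz, spin, grip], ...]. A call has 1 to 12 rows; each row shifts and turns the commanded pose from where the row before left it, along the tool's axes as they then stand; what a row does not reach is not made up. A row lasts 1/8 s, in which the tool goes at most 62.5 mm and 10.7 degrees, less where a joint would pass 70% of its speed; a pose out of reach is approached as far as the arm can. A call is refused whole if a number of a shift passes 6.25 or a number of a turn 10.7, either way. A call with a gripper value outside its range is refused whole. The fingers move at their own pace and stop on an object; "force" is the grip in N (left out, the last holds). Time passes only in rows, so rows that do not move let the fingers close. It gives the time, the measured TCP pose, the force and the opening at its end, in the units of the state.
- r.get_obs(): the state, without advancing time (a new reading comes with each control period).
- r.grab_frame(name): name is "side" or "top" or "wrist"; returns a dict with "image" (384x512x3 uint8, red, green, blue), "camera_matrix" (3x3 intrinsics, pixels), "cam_to_world" (4x4, takes a point from camera to world coordinates). Camera axes: x right, y down, z forward; pixel columns grow to the right and rows downward; lengths in m; the calibration is good to about 2 mm. A picture is of the moment at which its call begins. There is no depth.
- r.hand_in(): hands the job in, once; it reports no verdict.
Trained networks look in the newest picture that a camera, given by its name, has taken for a name from the list of things; names that differ only in an ending like _2 or _b are one class to them, and where a whole thing is asked for, a point or a joint stands for the part that bears it (a point fixed in the world has none). Each returns a list of dicts, best first, with "p" (0 to 1); they miss things now and then, are a little off and sometimes report something else, mostly with a low value. They report only what shows in the picture. A call takes as long as a camera call.
- r.recognise(camera, target): "rect" ([left, top, right, bottom] in pixels, round what is visible of it).
The state is a dict: "clock": time; "joints": joint angles; "qvel": joint speeds; "tau": joint torques, N m; "tcp_pos": TCP position; "orientation": TCP orientation; "contact_force": force on the tool from outside, world axes, zero at the start; "moment": the same for the moment, N m; "grip_width": finger opening in m.
Only numpy, scipy, OpenCV 4.12 (cv2) and the standard library are available. Lean on these libraries where they do the work, as an engineer would, in place of code of your own. Each camera call takes 0.05 s, during which the arm holds its last target.

### The job

Press down the orange release tab on the front of the relay test fixture so that its blue spring-loaded lid pops up, then push the lid over backwards until it rests fully open on its stop, and come away from it. Use only light pushes: pick nothing up, leave the relay seated in the fixture and do not disturb the other things on the bench.

Things in the scene. Friction and masses are not known exactly. Their poses are not given: they have to be found in the camera images.
- fixture: Relay test fixture, fixed to the bench: aluminium box 120 (x) by 130 (y) by 58 mm tall, shut by the blue lid. Origin: centre of its underside. Its x axis points from the front (-x, towards the robot, where the orange tab sticks out to x = -118 mm) to the hinge side (+x); y along the hinge, z up; turned about z by up to 0.35 rad. 16 mm wide feet, 6 mm tall, along both sides.
- tab (a joint): Turn of the orange release tab, rad: 0 at rest, grows as its pad is pressed down, stop at 0.42. It frees the lid at about 0.2 (pad centre 5 mm down; the stop is 10 mm down). At the pad's centre it takes about 3 N to start, 4 N to free the lid, 6 N at the stop. Springs back when let go. Pivot axis along fixture y, at fixture x -74, z 40 mm.
- tab_pad (a point): Centre of the top face of the tab's pad, where to press: at rest at fixture x -100, y 0, z 45 mm. The pad is level, 44 mm wide (y) and 40 mm long (x -78 to -118 mm), 5 mm thick; at its back an upright (x -78 to -72 mm) rises to z 70 mm and hooks over the lid's front edge.
- lid (a joint): Opening of the blue lid, rad: 0 shut and latched; 0.95 where its spring lifts it in about a second once freed; 1.85 fully open on its stop, 16 degrees past upright. Let go between 0.95 and upright it falls back to 0.95; let go past upright it falls to the stop. Free hinge: a push of under 3 N at the front edge moves it.
- lid_edge (a point): Middle of the lid's front edge, on its underside, 124 mm from the hinge axis. Lid: 130 mm wide, 6 mm thick, about 150 g, yellow strip along this edge; it yields best to the fingertips following it up and over. In the fixture's frame: shut x -64, z 58 mm; popped up (0.95 rad) x -12, z 159 mm; fully open x +94, z 177 mm.
- lid_hinge (a point): Middle of the hinge axis: fixture x +60, y 0, z 58 mm. The axis runs along fixture y. The orientation is the lid's.
- nest (a point): Where the relay's underside belongs: centre of the floor of the black socket in the box, fixture x -22, y 0, z 10 mm.
- relay: Loose clear plug-in relay, 27 x 35 x 30 mm tall, 35 g, seated in the socket under the lid. Origin: centre of its underside. Stays there.
- spool: Loose copper-coloured spool, 48 mm across, 42 mm tall, standing beside or in front of the fixture. Origin: centre of its underside. Leave alone.
- jar: Loose amber jar with black cap, 42 mm across, 55 mm tall, beside or in front of the fixture. Origin: centre of its underside. Leave alone.
- battery: Loose block battery, black and copper, 17 x 26 x 47 mm tall, beside or in front of the fixture. Origin: centre of its underside. Leave alone.
- screwdriver: Loose red-handled screwdriver, 190 mm long, lying on the bench to the robot's right. Leave alone.
- multimeter: Loose yellow multimeter, 90 x 180 x 38 mm, lying on the bench to the robot's left. Origin: centre of its underside. Leave alone.
- heatsink: Loose finned aluminium heatsink, 70 x 50 x 32 mm, behind the fixture. Origin: centre of its underside. Leave alone.

How it is judged:
On the way, in this order (a step that is already met when the one before it is completed fails the run):
1. the orange tab is pressed down by the fingers (value of joint tab above 0.08 rad and contact force between the fingers and tab above 1 N).
2. the lid has sprung up (value of joint lid above 0.75 rad), for 0.2 s.
At the end, for the whole second after the job is handed in: The lid rests open on its stop (angle above 1.75 rad, at rest), the tab has sprung back (below 0.05 rad), the relay is within 8 mm of its seat and each of the other loose things within 15 mm of where it stood (value of joint lid above 1.75 rad and velocity of joint lid between -0.1 and 0.1 rad/s and value of joint tab below 0.05 rad and distance between relay and nest below 0.008 m and distance of each of spool, jar, battery, screwdriver, multimeter, heatsink from where it was at the start of the episode below 0.015 m); the robot touches nothing.
It fails at once if the relay is lifted or pushed out of its socket (more than 8 mm) (distance between relay and nest above 0.008 m).
It fails at once if another loose thing on the bench is moved or lifted by more than 15 mm (distance of any of spool, jar, battery, screwdriver, multimeter, heatsink from where it was at the start of the episode above 0.015 m).
It fails at once if the lid is squeezed or shoved with more than 25 N (contact force between the fingers and lid above 25 N).
It fails at once if the tab is squeezed or pressed with more than 30 N (contact force between the fingers and tab above 30 N).
It also fails if it takes over 42 s, if anything falls off the work surface, if the arm or the gripper's body presses on something with over 40 N, if the wrist force passes 120 N, or if a joint passes its speed limit or range.

## Working session

There is one attempt and no reset: what is moved stays moved. The work goes in short steps, Python scripts to look and compute and a tool call to move; the robot and the scene stay as the last step left them, time stands still between calls to the robot, and variables do not carry over. Pictures are saved under pics/ and viewed, and the job is handed in when it is done.

Besides the shell and the picture viewer there is one more tool, called after "Call:" in YAML: its name, and indented under it one key for each argument. send_rows: Moves the arm, as the interface text tells. Its arguments: {"type":"object","properties":{"plan":{"type":"array","items":{"type":"array","items":{"type":"number"}}},"force":{"type":"number"}},"required":["plan"]}

```bash
mkdir -p pics; ls; python3 - <<'E'
from bench import r
import cv2
o=r.get_obs()
for k,v in o.items(): print(k,v)
print(r.tip_extent)
for n in ["side","top"]:
    f=r.grab_frame(n); cv2.imwrite(f"pics/{n}0.png",f["image"][:,:,::-1])
    print(n,f["camera_matrix"].tolist(),f["cam_to_world"].round(4).tolist())
    for t in ["fixture","tab","lid","spool","jar","battery","screwdriver","multimeter","heatsink"]:
        print(t,[(d["p"],d["rect"]) for d in r.recognise(n,t)[:2]])
E
```

```text
pics
clock 0.0
joints [-1.32109028  0.47778255  0.02236366  1.55644003 -0.01148388  1.10927225
 -0.0830985 ]
qvel [-0.00238003  0.00043932  0.00122321 -0.00069349 -0.00024446 -0.002739
  0.00088252]
tau [ 3.74323299e-04 -5.96459806e+01  1.60760779e+00 -2.81204367e+01
  1.23822363e-02  9.16788296e-03 -2.67466032e-05]
tcp_pos [0.23623459 0.63172363 0.24434274]
orientation [-1.35865342 -0.9407504   0.94300193]
contact_force [0.43139183 0.040832   0.72154056]
moment [ 0.05031529 -0.00710144  0.01645762]
grip_width 0.08567528966294743
0.014
side [[443.82173840391636, 0.0, 254.77047971592685], [0.0, 443.82173840391636, 186.51248090379568], [0.0, 0.0, 1.0]] [[-0.9961, -0.0524, 0.0708, 0.4777], [-0.088, 0.5684, -0.8181, 1.2126], [0.0027, -0.8211, -0.5708, 0.8865], [0.0, 0.0, 0.0, 1.0]]
fixture [(0.77, [235.5, 164.9, 289.9, 202.8])]
tab [(0.57, [272.6, 170.6, 286.2, 187.4])]
lid [(0.94, [237.4, 166.9, 270.9, 185.2]), (0.67, [269.9, 170.8, 290.4, 185.9])]
spool [(0.61, [285.9, 128.7, 321.1, 137.0])]
jar [(0.26, [232.2, 163.6, 287.5, 203.3])]
battery []
screwdriver [(0.64, [285.2, 126.8, 321.4,
[... 221 characters left out ...]
] [[0.018, -0.9946, 0.1018, 0.4037], [-0.9997, -0.0165, 0.0159, -0.0079], [-0.0141, -0.1021, -0.9947, 1.6484], [0.0, 0.0, 0.0, 1.0]]
fixture [(0.97, [247.7, 161.0, 295.7, 217.8])]
tab [(0.65, [246.0, 161.3, 297.2, 216.2]), (0.5, [266.4, 199.6, 282.0, 214.3])]
lid [(0.89, [254.9, 165.2, 292.1, 199.8])]
spool [(0.44, [238.6, 219.3, 253.0, 226.7])]
jar [(0.56, [228.0, 180.4, 241.5, 190.7])]
battery [(0.57, [306.4, 175.0, 314.1, 180.6])]
screwdriver [(0.69, [395.3, 203.3, 405.1, 259.3]), (0.62, [274.9, 120.7, 293.9, 144.9])]
multimeter [(0.81, [102.9, 219.6, 156.8, 248.2]), (0.44, [229.0, 180.1, 241.1, 189.2])]
heatsink [(0.86, [274.9, 120.7, 293.6, 147.2]), (0.32, [305.1, 172.4, 314.7, 179.6])]
```

```bash
python3 - <<'E'
import cv2
a=cv2.imread("pics/top0.png")[100:270,80:430]; cv2.imwrite("pics/top0c.png",cv2.resize(a,None,fx=2.2,fy=2.2,interpolation=cv2.INTER_CUBIC))
a=cv2.imread("pics/top0.png")[150:235,220:330]; cv2.imwrite("pics/top0d.png",cv2.resize(a,None,fx=7,fy=7,interpolation=cv2.INTER_CUBIC))
a=cv2.imread("pics/side0.png"); cv2.imwrite("pics/side0c.png",cv2.resize(a[110:220,170:340],None,fx=4.5,fy=4.5,interpolation=cv2.INTER_CUBIC))
E
```

```text
(no output)
```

View pics/top0c.png

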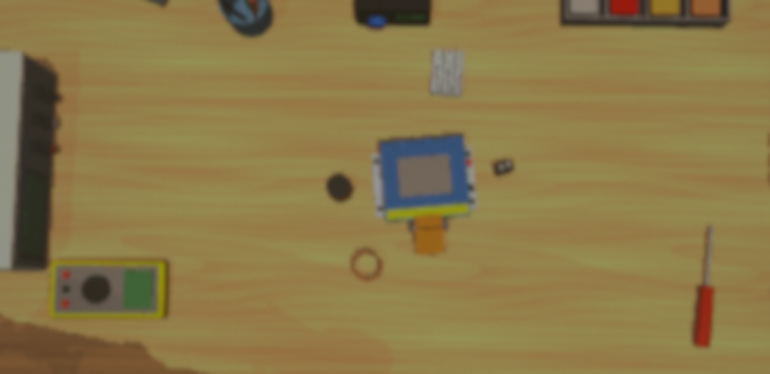

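View pics/top0d.png

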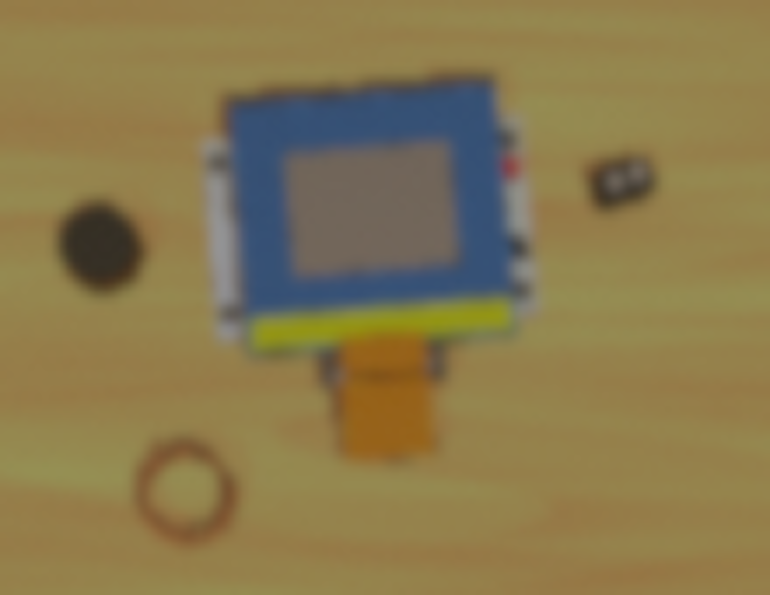

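View pics/side0c.png

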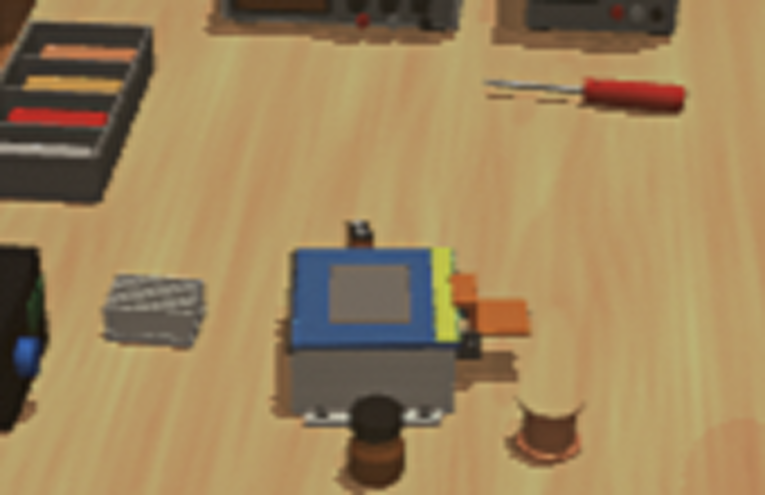

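```bash
cat > fit.py <<'E'
from bench import r
import numpy as np
from scipy.optimize import least_squares
from scipy.spatial.transform import Rotation as R
F={n:r.grab_frame(n) for n in ["top","side"]}
def pj(n,P):
    f=F[n];T=np.linalg.inv(f["cam_to_world"]);c=P@T[:3,:3].T+T[:3,3];u=c@f["camera_matrix"].T;return u[:,:2]/u[:,2:]
M=np.array([[-64,65,64],[-64,-65,64],[60,65,64],[60,-65,64],[-118,22,45],[-118,-22,45]])/1e3
t=(np.array([[252,350],[516,328],[228,97],[492,77],[343,458],[435,455]])+.5)/7-.5+[220,150]
s=(np.array([[458,347],[450,250],[290,347],[293,250],[528,333],[528,302]])+.5)/4.5-.5+[170,110]
def res(p,w=("top","side")):
    P=M@R.from_euler("z",p[2]).as_matrix().T+[p[0],p[1],0]
    return np.concatenate([(pj(n,P)-q).ravel() for n,q in(("top",t),("side",s)) if n in w])
for w in (("top",),("side",),("top","side")):
    q=least_squares(res,[.6,0,0],args=(w,),loss="soft_l1"); print(w,q.x.round(4),res(q.x,w).round(1))
o=r.get_obs(); Rt=R.from_rotvec(o["orientation"]).as_matrix(); print(Rt.round(3))
p=q.x
print("yaw",p[2]); 
def fx(x,y,z): return R.from_euler("z",p[2]).apply([x,y,z])+[p[0],p[1],0]
print("pad -106",fx(-.106,0,.045),"edge popped",fx(-.012,0,.159),"open",fx(.094,0,.177))
E
python3 fit.py
```

```text
('top',) [ 0.5985 -0.0325  0.096 ] [-0.8  0.2  0.1  0.3 -0.2 -0.   0.4 -0.2  0.2  0.1  0.1 -0.5]
('side',) [ 0.5948 -0.0297  0.0994] [ 0.4 -0.2  0.6  0.1 -0.5 -0.1 -0.1  0.2  0.2  0.2 -0.7 -0.2]
('top', 'side') [ 0.5968 -0.0318  0.0973] [-1.   0.8 -0.   0.8 -0.4  0.5  0.2  0.2  0.1  0.6 -0.1  0.  -0.2 -0.6
  0.1 -0.3 -1.  -0.5 -0.5 -0.2 -0.3 -0.2 -1.2 -0.5]
[[ 0.35   0.    -0.937]
 [ 0.937  0.     0.35 ]
 [ 0.    -1.     0.   ]]
yaw 0.09731631783747599
pad -106 [ 0.49128599 -0.04213451  0.045     ] edge popped [ 0.58484123 -0.03300121  0.159     ] open [ 0.69033969 -0.02270195  0.177     ]
```

Call:
send_rows:
  plan:
    - [0,0,0,-8.7,0]
    - [0,0,0,-8.7,0]
    - [0,0,0,-8.7,0]
    - [0,0,0,0,0]
    - [0,0,0,0,0]
  force: 40

```text
clock: 1.72
tcp_pos: [0.2365, 0.6322, 0.2453]
orientation: [-1.163, -1.279, 1.279]
contact_force: [0.1, -0.0, -1.1]
grip_width: -0.0001
```

```bash
cat > d.py <<'E'
import sys
from bench import r
import numpy as np
from scipy.spatial.transform import Rotation as R
P=(0.5968,-0.0318,0.0973)
o=r.get_obs();Rt=R.from_rotvec(o["orientation"]).as_matrix()
p=np.array(o["tcp_pos"]); f=R.from_euler("z",-P[2]).apply(p-[P[0],P[1],0])
print("t",o["clock"],"tcp",p.round(4),"fix mm",(f*1e3).round(1),"tip",r.tip_extent,"grip",round(o["grip_width"],4),"F",np.round(o["contact_force"],1))
print(Rt.round(3).tolist(), "yaw err deg",np.degrees(np.arctan2(-Rt[1,2],-Rt[0,2])-P[2]).round(2))
if len(sys.argv)>3:
    g=np.array([float(a) for a in sys.argv[1:4]])/1e3
    g=R.from_euler("z",P[2]).apply(g)+[P[0],P[1],0]
    print("tool shift cm",(Rt.T@(g-p)*100).round(2))
E
python3 d.py -106 0 150
```

```text
t 1.725 tcp [0.2365 0.6322 0.2453] fix mm [-294.1  695.9  245.3] tip 0.014 grip -0.0001 F [ 0.1 -0.  -1.1]
[[-0.095, -0.0, -0.996], [0.996, 0.0, -0.095], [0.0, -1.0, 0.0]] yaw err deg -0.15
tool shift cm [-69.54   9.53 -18.99]
```

Call:
send_rows:
  plan:
    - [-4,0,0,0,0]
    - [-5,0,-0.5,0,0]
    - [-5,0,-1,0,0]
    - [-5,0,-1,0,0]
    - [-5,0,-1,0,0]
    - [-5,0,-1,0,0]
    - [-5,0,-1,0,0]
    - [-5,0,-2,0,0]
    - [-5,0,-2,0,0]
    - [-5,0,-2,0,0]
    - [-5,0,-2,0,0]
    - [-5,0,-2,0,0]

```text
clock: 3.22
tcp_pos: [0.449, 0.0587, 0.2458]
orientation: [-1.163, -1.281, 1.278]
contact_force: [0.9, 1.1, -0.8]
grip_width: 0.0003
```

```bash
python3 d.py -106 0 100
```

```text
t 3.225 tcp [0.449  0.0587 0.2458] fix mm [-138.3  104.5  245.8] tip 0.014 grip 0.0003 F [ 0.9  1.1 -0.8]
[[-0.095, 0.001, -0.995], [0.995, 0.001, -0.095], [0.001, -1.0, -0.001]] yaw err deg -0.1
tool shift cm [-10.45  14.58  -3.23]
```

Call:
send_rows:
  plan:
    - [-4,0,-1.2,0,0]
    - [-4,0,-1.2,0,0]
    - [-2,0,-0.8,0,0]
    - [0,0,0,0,0]
    - [0,5,0,0,0]
    - [0,5,0,0,0]
    - [0,3,0,0,0]
    - [0,0,0,0,0]
    - [0,0,0,0,0]

```text
clock: 4.35
tcp_pos: [0.4905, -0.0356, 0.1164]
orientation: [-1.162, -1.282, 1.28]
contact_force: [-0.9, 0.4, 0.4]
grip_width: -0.0002
```

```bash
python3 d.py -106 0 62; python3 - <<'E'
from bench import r
import cv2
f=r.grab_frame("side");a=f["image"][:,:,::-1][90:220,170:340];cv2.imwrite("pics/s1.png",cv2.resize(a,None,fx=4.5,fy=4.5,interpolation=cv2.INTER_CUBIC))
f=r.grab_frame("wrist");cv2.imwrite("pics/w1.png",f["image"][:,:,::-1])
E
```

```text
t 4.35 tcp [ 0.4905 -0.0356  0.1164] fix mm [-106.1    6.6  116.4] tip 0.014 grip -0.0002 F [-0.9  0.4  0.4]
[[-0.098, 0.001, -0.995], [0.995, 0.0, -0.098], [0.0, -1.0, -0.002]] yaw err deg 0.04
tool shift cm [-0.66  5.44 -0.01]
```

View pics/s1.png

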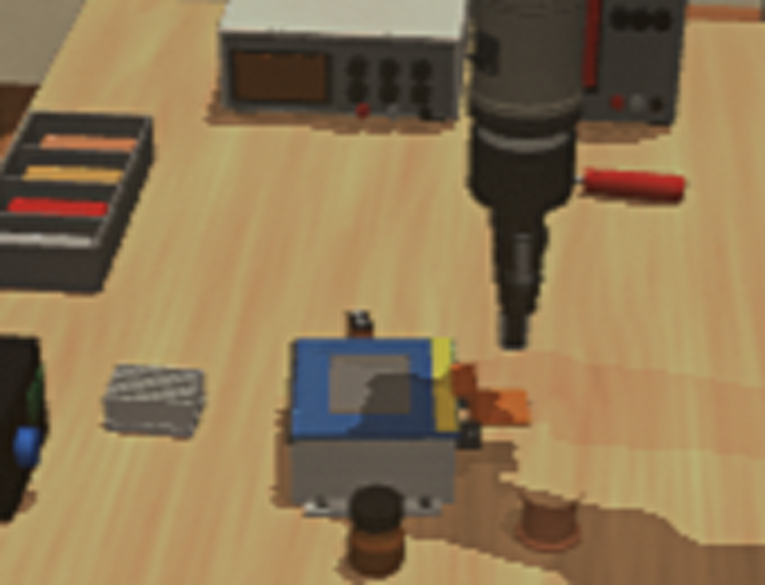

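View pics/w1.png

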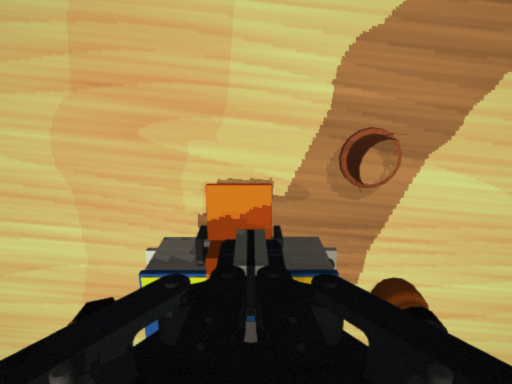

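Call:
send_rows:
  plan:
    - [-0.7,0,0,0,0]
    - [0,2,0,0,0]
    - [0,2,0,0,0]
    - [0,0.8,0,0,0]
    - [0,0,0,0,0]
    - [0,0.4,0,0,0]
    - [0,0.3,0,0,0]
    - [0,0.3,0,0,0]
    - [0,0.3,0,0,0]
    - [0,0.3,0,0,0]
    - [0,0,0,0,0]

```text
clock: 5.82
tcp_pos: [0.4904, -0.0432, 0.0512]
orientation: [-1.161, -1.281, 1.281]
contact_force: [-2.3, -0.1, 5.4]
grip_width: -0.0004
```

```bash
python3 d.py -106 0 50; python3 - <<'E'
from bench import r
import cv2
f=r.grab_frame("side");a=f["image"][:,:,::-1][90:220,170:340];cv2.imwrite("pics/s2.png",cv2.resize(a,None,fx=4.5,fy=4.5,interpolation=cv2.INTER_CUBIC))
E
```

```text
t 5.825 tcp [ 0.4904 -0.0432  0.0512] fix mm [-107.    -1.    51.2] tip 0.014 grip -0.0004 F [-2.3 -0.1  5.4]
[[-0.097, -0.0, -0.995], [0.995, 0.0, -0.097], [0.0, -1.0, 0.0]] yaw err deg 0.02
tool shift cm [ 0.1   0.12 -0.1 ]
```

View pics/s2.png

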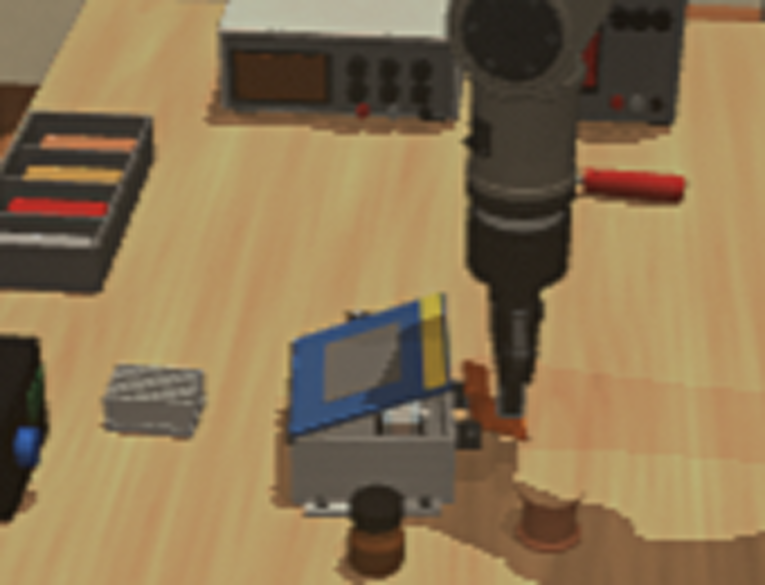

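The lid has come free and is rising. I'll hold the tab down until the lid is up, then lift straight clear.

Call:
send_rows:
  plan:
    - [0,0,0,0,0]
    - [0,0,0,0,0]
    - [0,0,0,0,0]
    - [0,0,0,0,0]
    - [0,0,0,0,0]
    - [0,0,0,0,0]
    - [0,0,0,0,0]
    - [0,-1.5,0,0,0]
    - [0,-3,0,0,0]
    - [0,-3,0,0,0]
    - [0,-2.5,0,0,0]
    - [0,0,0,0,0]

```text
clock: 7.38
tcp_pos: [0.492, -0.0431, 0.1536]
orientation: [-1.165, -1.285, 1.278]
contact_force: [-0.5, 0.6, -0.3]
grip_width: -0.0
```

```bash
python3 d.py -40 0 150; python3 - <<'E'
from bench import r
import cv2
f=r.grab_frame("side");a=f["image"][:,:,::-1][90:220,170:340];cv2.imwrite("pics/s3.png",cv2.resize(a,None,fx=4.5,fy=4.5,interpolation=cv2.INTER_CUBIC))
E
```

```text
t 7.375 tcp [ 0.492  -0.0431  0.1536] fix mm [-105.4   -1.1  153.6] tip 0.014 grip -0.0 F [-0.5  0.6 -0.3]
[[-0.098, 0.005, -0.995], [0.995, 0.001, -0.098], [0.0, -1.0, -0.005]] yaw err deg 0.02
tool shift cm [ 0.11  0.39 -6.54]
```

View pics/s3.png

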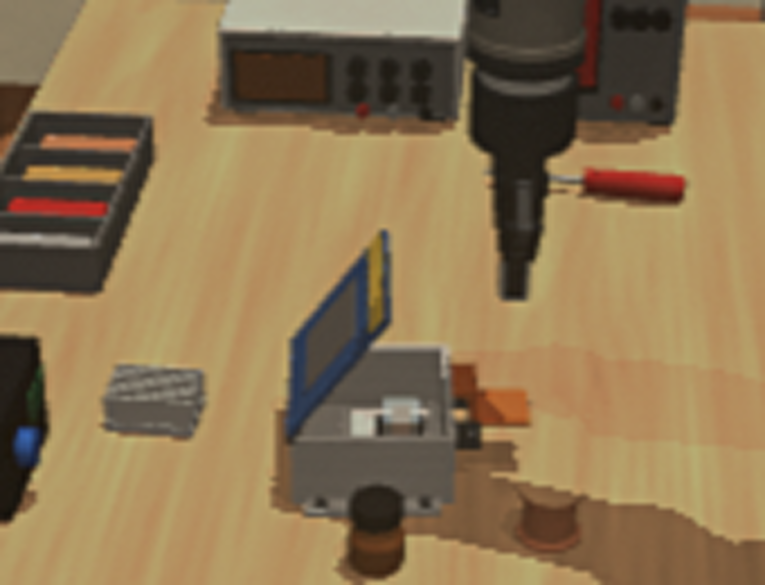

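Call:
send_rows:
  plan:
    - [0,0,-2,0,0]
    - [0,0.2,-3,0,0]
    - [0,0,-2,0,0]
    - [0,0,-0.6,0,0]
    - [0,0,-0.6,0,0]
    - [0,0,-0.6,0,0]
    - [0,0,-0.7,0,0]
    - [0,0,-0.7,0,0]
    - [0,0,-0.7,0,0]
    - [0,0,-0.7,0,0]
    - [0,0,-0.7,0,0]
    - [0,0,-0.7,0,0]

```text
clock: 8.93
tcp_pos: [0.6246, -0.0301, 0.1551]
orientation: [-1.168, -1.289, 1.275]
contact_force: [-6.7, 1.9, 34.7]
grip_width: 0.0001
```

```bash
python3 d.py 66 0 154; python3 - <<'E'
from bench import r
import cv2
f=r.grab_frame("side");a=f["image"][:,:,::-1][90:220,170:340];cv2.imwrite("pics/s4.png",cv2.resize(a,None,fx=4.5,fy=4.5,interpolation=cv2.INTER_CUBIC))
E
```

```text
t 8.925 tcp [ 0.6246 -0.0301  0.1551] fix mm [ 27.8  -1.  155.1] tip 0.014 grip 0.0001 F [-6.7  1.9 34.7]
[[-0.098, 0.01, -0.995], [0.995, 0.002, -0.098], [0.001, -1.0, -0.01]] yaw err deg 0.03
tool shift cm [ 0.09  0.15 -3.81]
```

View pics/s4.png

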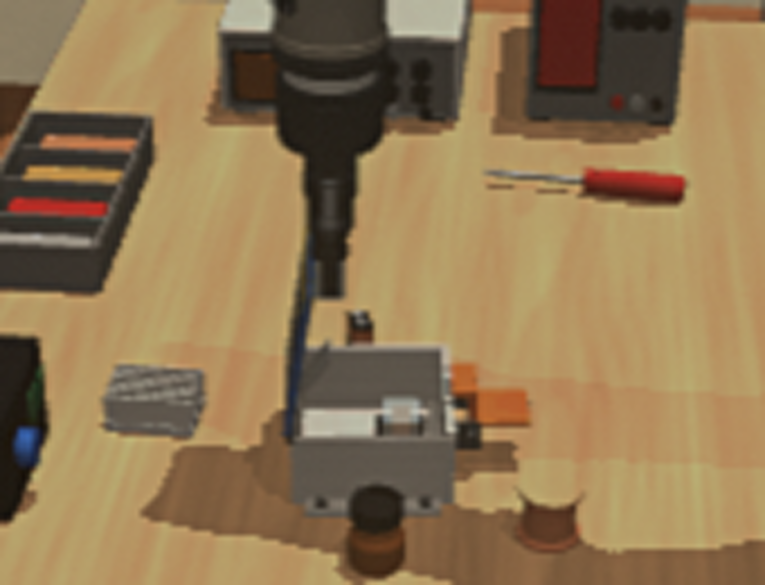

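The force has jumped to 35 N upwards: the lid edge is wedged higher up the finger. I'll back off upwards at once.

Call:
send_rows:
  plan:
    - [0,-1,0,0,0]
    - [0,-1,0,0,0]

```text
clock: 9.22
tcp_pos: [0.6198, -0.0304, 0.1695]
orientation: [-1.161, -1.281, 1.281]
contact_force: [-1.0, -0.2, 0.0]
grip_width: -0.0001
```

```bash
python3 d.py 66 0 175; python3 - <<'E'
from bench import r
import cv2
f=r.grab_frame("side");a=f["image"][:,:,::-1][90:220,170:340];cv2.imwrite("pics/s5.png",cv2.resize(a,None,fx=4.5,fy=4.5,interpolation=cv2.INTER_CUBIC))
E
```

```text
t 9.225 tcp [ 0.6198 -0.0304  0.1695] fix mm [ 23.   -0.8 169.5] tip 0.014 grip -0.0001 F [-1.  -0.2  0. ]
[[-0.098, -0.0, -0.995], [0.995, 0.0, -0.098], [0.0, -1.0, 0.0]] yaw err deg 0.03
tool shift cm [ 0.08 -0.55 -4.3 ]
```

View pics/s5.png

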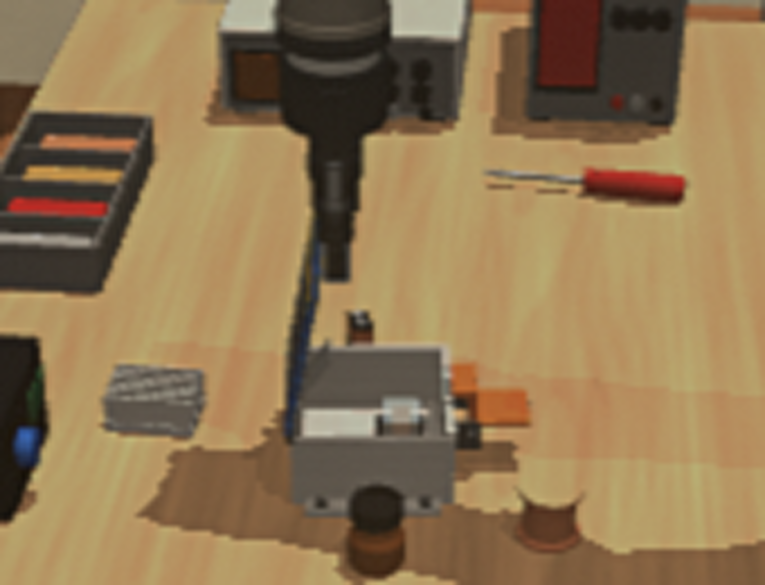

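Call:
send_rows:
  plan:
    - [0,-0.6,0,0,0]
    - [0,-0.2,-0.5,0,0]
    - [0,0,-0.5,0,0]
    - [0,0,-0.5,0,0]

```text
clock: 9.78
tcp_pos: [0.6351, -0.0289, 0.177]
orientation: [-1.161, -1.281, 1.281]
contact_force: [0.4, 0.8, 0.7]
grip_width: -0.0
```

```bash
python3 d.py 66 0 179; python3 - <<'E'
from bench import r
import cv2
f=r.grab_frame("side");a=f["image"][:,:,::-1][90:220,170:340];cv2.imwrite("pics/s6.png",cv2.resize(a,None,fx=4.5,fy=4.5,interpolation=cv2.INTER_CUBIC))
E
```

```text
t 9.775 tcp [ 0.6351 -0.0289  0.177 ] fix mm [ 38.4  -0.8 177. ] tip 0.014 grip -0.0 F [0.4 0.8 0.7]
[[-0.098, -0.0, -0.995], [0.995, -0.0, -0.098], [-0.0, -1.0, 0.0]] yaw err deg 0.03
tool shift cm [ 0.08 -0.2  -2.76]
```

View pics/s6.png

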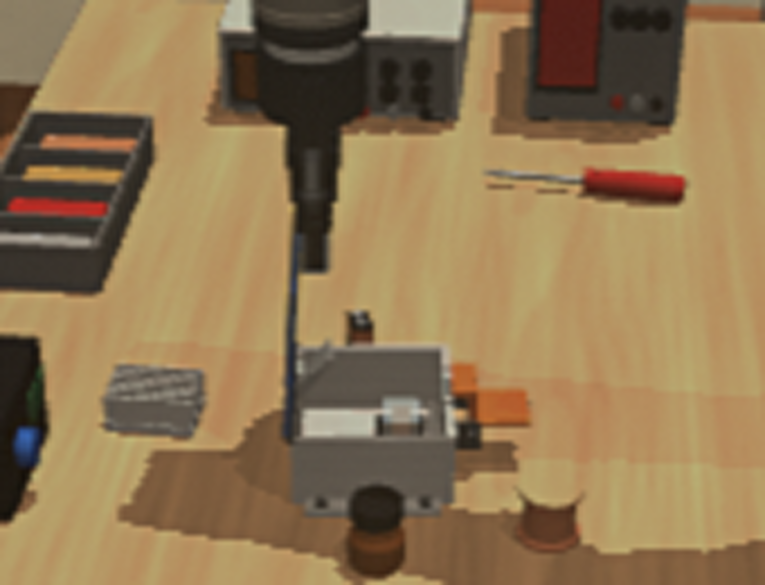

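Call:
send_rows:
  plan:
    - [0,0,-0.5,0,0]
    - [0,0,-0.5,0,0]
    - [0,0,-0.5,0,0]
    - [0,0,-0.5,0,0]
    - [0,0,-0.5,0,0]
    - [0,0,-0.5,0,0]
    - [0,0,0,0,0]

```text
clock: 10.7
tcp_pos: [0.665, -0.026, 0.1772]
orientation: [-1.161, -1.281, 1.281]
contact_force: [-1.0, -0.9, 0.6]
grip_width: 0.0001
```

```bash
python3 d.py 66 0 179; python3 - <<'E'
from bench import r
import cv2
f=r.grab_frame("side");a=f["image"][:,:,::-1][90:220,170:340];cv2.imwrite("pics/s7.png",cv2.resize(a,None,fx=4.5,fy=4.5,interpolation=cv2.INTER_CUBIC))
E
```

```text
t 10.7 tcp [ 0.665  -0.026   0.1772] fix mm [ 68.4  -0.8 177.2] tip 0.014 grip 0.0001 F [-1.  -0.9  0.6]
[[-0.098, 0.0, -0.995], [0.995, -0.0, -0.098], [-0.0, -1.0, -0.0]] yaw err deg 0.03
tool shift cm [ 0.08 -0.18  0.24]
```

View pics/s7.png

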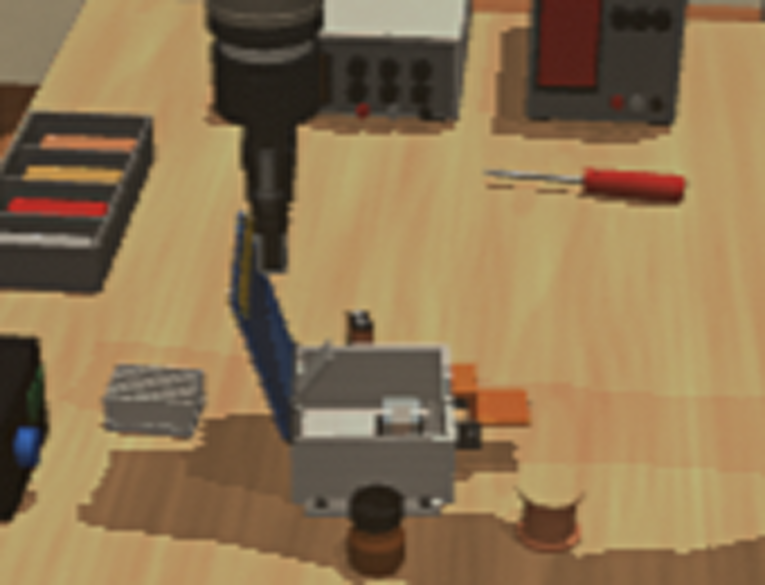

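Lid is on its stop. Back away towards the robot and up.

Call:
send_rows:
  plan:
    - [0,0,1,0,0]
    - [0,0,3,0,0]
    - [0,-2,4,0,0]
    - [0,-2,4,0,0]
    - [0,-2,4,0,0]
    - [0,0,2,0,0]
    - [0,0,0,0,0]
    - [0,0,0,0,0]
    - [0,0,0,0,0]

```text
clock: 11.88
tcp_pos: [0.4861, -0.0435, 0.2371]
orientation: [-1.161, -1.281, 1.281]
contact_force: [0.0, -0.8, 0.2]
grip_width: 0.0002
```

```bash
python3 d.py; python3 - <<'E'
from bench import r
import cv2
f=r.grab_frame("side");a=f["image"][:,:,::-1][90:220,170:340];cv2.imwrite("pics/s8.png",cv2.resize(a,None,fx=4.5,fy=4.5,interpolation=cv2.INTER_CUBIC))
f=r.grab_frame("top");a=f["image"][:,:,::-1][100:270,80:430];cv2.imwrite("pics/t8.png",cv2.resize(a,None,fx=2.2,fy=2.2,interpolation=cv2.INTER_CUBIC))
E
```

```text
t 11.875 tcp [ 0.4861 -0.0435  0.2371] fix mm [-111.3   -0.9  237.1] tip 0.014 grip 0.0002 F [ 0.  -0.8  0.2]
[[-0.098, -0.0, -0.995], [0.995, -0.0, -0.098], [-0.0, -1.0, 0.0]] yaw err deg 0.04
```

View pics/s8.png

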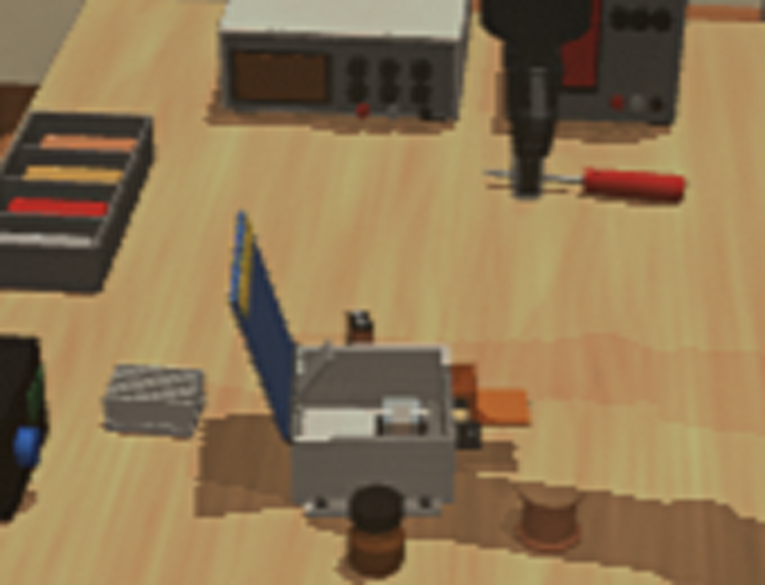

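View pics/t8.png

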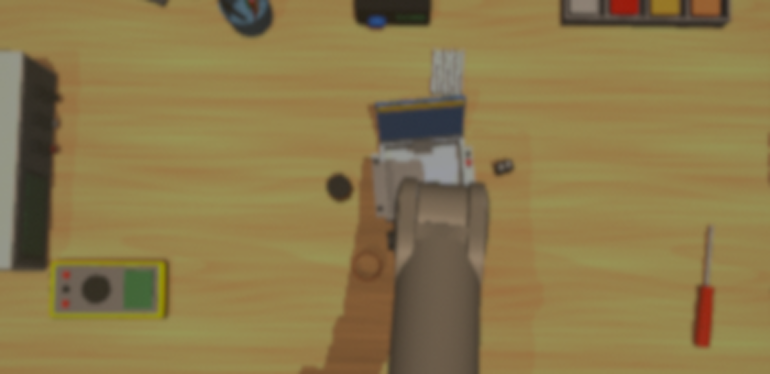

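The lid rests open (its edge near (240,215) in the side view), and the tab is level again near (500,405). The relay is seated, and nothing else has moved.

```bash
python3 -c "
from bench import r
print(r.hand_in())"
```

```text
the job is handed in; nothing more can be done
None
```

I pressed the orange tab down with the closed fingertips (about 5 N) and the lid sprang up. I then pushed it past upright onto its stop, backed the arm away and handed the job in at about 12 s of the 42 s allowed.

**Last checks:** In the side and top pictures the lid rests open on its stop and the tab is level again. The relay is in its socket and the other things look unmoved. The arm is clear, with wrist force around zero. I judged all of this by eye from the pictures; I did not measure the lid angle or the positions.

**Possible failed limit:** While I was pushing the lid, its edge wedged higher up the gripper and the wrist sensor read about 35 N at the end of that move. I backed off upwards straight away, and the rest of the push read only about 1 N. I could not tell whether that load was on the fingers, where the lid limit is 25 N, or on the gripper's body, where it is 40 N. The 25 N lid limit may therefore have been passed briefly; the hand-in gave no verdict.

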